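Shut and clamp the pond-sample case

TASK

Get the grey pond-sample case ready to carry: shut its lid, hook the wire bail of its draw latch over the keeper on the lid so that the wire lies behind the keeper's upturned nose, then push the latch lever down past centre until it stays flat by itself and holds the lid tight on its seal. Work gently: do not slam or lean on the lid, do not strain the wire against the keeper while you hold it (it bends at 10 N), do not force the lever, and leave the jar, the petri dish and the forceps where they are.

Things in the scene. Friction and masses are not known exactly. Their poses are not given: they have to be found in the camera images.
- case: Grey plastic carrying case, fixed on the table, 110 mm deep (its x), 220 wide (its y), rim at z = 100 mm, a jar and a flask in foam inside. Origin: centre of the underside; x points from front to back. The front (x = -55) faces the robot, with the latch at y = 0 and ribs at y = +-60 and +-85, else free. Black carrying grips stand 17 mm out of the two ends (y = +-110).
- lid: The case's lid, 110 x 220 x 25 mm, front flush with the case's front. Origin: middle of its lower front edge; x along the lid to its back edge, where it is hinged (lid x = 110 mm, z = 0; on the case at x = 55, z = 100.5); z out of its top. It shuts onto a rubber seal along the rim that stands 6 mm proud at the front and yields about 22 N per mm.
- keeper_spot (a point): On the lid (x = -13.5, z = 8.2 mm of it): nominal centre for the bail's bar in the steel keeper, 20 mm wide: a slotted foot on the lid's top, a plate down before the lid's front, a ledge, and an upturned nose 5 mm high, 3 thick. The groove between plate and nose is 5 mm wide. The keeper is set in its slots differently on every case: the groove lies up to 6 mm nearer to or farther from the lid; find it by feel.
- lid_hinge (a joint): Lid hinge, rad. It is 0 with the lid flat on the rim, positive open; starts 0.45 to 0.9. The hinge is stiff: the lid stays where it is left, and takes 1 to 3 N down on its front edge to shut. Shut on the uncompressed seal it reads about 0.055; clamped 0.03 to 0.042.
- lever: Latch lever, stamped steel, 28 mm wide. Origin: its pivot axis (parallel to the case's y), at x = -69, y = 0, z = 66 mm of the case. Shut, its axes are those of the case: the outer face of the flat grip is then 9 mm out from the pivot (x = -9 mm), from 6 mm above the pivot to the tip 48 mm below it, the last 8 mm bent outwards.
- lever_pivot (a joint): Lever angle, rad. 0: shut, at its stop, grip upright along the case's front, tip down; grows as the tip swings out and up (1.57: grip level, pointing out). Starts 1.75 to 2.1. Friction holds it where left (0.035 N m). With the bail in the keeper it stands at 1.0 to 1.25; from there the seal resists, at most about 9 N at the tip, until past centre (0.15 to 0.4) it snaps shut.
- bail: Steel wire bail of the latch: a U of 3.2 mm wire, 41 mm wide over its legs, pivoted on the lever's sides 18 mm from the lever's pivot, at x = +4.7, z = -17.4 mm of the lever. Origin: that pivot axis; z runs along the legs to the bar across their ends, 63 mm away; y is the lever's y. The legs (y = +-19 mm) straddle lever and keeper and can be pinched from the two ends of the bar.
- bail_pivot (a joint): Angle of the bail relative to the lever, rad. Bail angle plus lever angle is the bail's lean: 0 upright with the bar on top, negative when it leans out of the case. Starts -2.6 to -2.35. Light friction holds it (0.015 N m).
- bail_bar (a point): Middle of the bail's bar (centre of the wire), the part that goes into the keeper's groove.
- lever_tip (a point): Middle of the lever's tip, on its bent end.
- jar: Bystander: sample jar with a black lid, 62 mm wide, 66 mm high, right of the case. Origin: centre of its underside.
- petri: Bystander: covered petri dish, 59 mm wide, 15 mm high, left of the case. Origin: centre of its underside.
- forceps: Bystander: steel forceps, 112 mm long, 7 mm high, lying along their y on the table right of the case, before the jar. Origin: centre of the underside.

How it is judged:
On the way, in this order (a step that is already met when the one before it is completed fails the run):
1. the lid is shut on its seal (value of joint lid_hinge below 0.075 rad), for 0.2 s.
2. the bail, let go by the hand, lies behind the keeper's nose and pulls on it while the lever is still before centre (z of bail_bar in the frame of lid between 0.003 and 0.0125 m and x of bail_bar in the frame of lid between -0.0215 and -0.0055 m and contact force between bail and lid above 8 N and value of joint lever_pivot above 0.3 rad and contact force between the fingers and bail below 0.5 N), for 0.05 s.
At the end, for the whole second after the job is handed in: The lever stays shut (below 0.06 rad), the bail's bar lies in the keeper's groove and pulls on it with more than 12 N, and the lid is drawn down on its seal (hinge below 0.046 rad), with nothing touched by the robot (z of bail_bar in the frame of lid between 0.003 and 0.0125 m and x of bail_bar in the frame of lid between -0.0215 and -0.0055 m and value of joint lever_pivot below 0.06 rad and value of joint lid_hinge below 0.046 rad and contact force between bail and lid above 12 N).
It fails at once if the lid is slammed (faster than 3 rad/s) (velocity of joint lid_hinge below -3 rad/s).
It fails at once if the lid is pressed with more than 25 N (contact force between the fingers and lid above 25 N).
It fails at once if the bail, while held, is strained against the keeper or lid with more than 10 N (contact force between bail and lid above 10 N and contact force between the fingers and bail above 1 N and contact force between the fingers and lever below 0.5 N).
It fails at once if the lever is pressed with more than 25 N (contact force between the fingers and lever above 25 N).
It fails at once if a bystander is moved more than 15 mm (distance of any of jar, petri, forceps from where it was at the start of the episode above 0.015 m).
It also fails if it takes over 72 s, if anything falls off the work surface, if the arm or the gripper's body presses on something with over 40 N, if the wrist force passes 120 N, or if a joint passes its speed limit or range.

ROBOT

A 6-joint arm with a two-finger parallel gripper is mounted at the origin on the work surface; the furniture and walls round the work are solid. World frame = base frame: x ahead of the robot, y to its left, z up, the work surface at z = 0. Lengths are in m, angles in rad, forces in N, time in s.
With the tool pointing down it reaches from about 0.35 to 0.925 m from the base axis. Payload 6.4 kg.
Tool frame: the origin (TCP) lies on the centre line of the jaws, within the pads' length; the fingertips stand r.tcp_to_tips ahead of it and the grasp point (between the pads) lies 11 mm behind it (r.tcp_to_tips is the distance from the TCP to the fingertips, in m); z points along the fingers, y is the line along which they close (so a half turn about z gives the same grasp; the last joint's range is limited). The gripper opens to 94 mm and grips with 3 to 60 N. Pads are 16 mm wide; open, the fingers measure 119 mm over their backs; the gripper's body (75 mm by 177 mm) begins 78 mm behind the grasp point.
Start: joints at [-1.487, 0.245, 1.558, -0, 1.339, -0.174], TCP at [0.166, -0.629, 0.213] pointing down, gripper open.
Joint ranges: [-3.13, 3.13], [-1.02, 2.26], [0.13, 2.54], [-0.95, 4.09], [0.21, 2.88], [-2.74, 2.74]. Speed limits (rad/s): [2.57, 2.57, 3.14, 3.14, 3.14, 3.14].

INTERFACE

Orientations are given as [roll, pitch, yaw] about the fixed x, y, z axes, in that order (R = Rz(yaw) Ry(pitch) Rx(roll)).
In Python, from rig import r, eyes gives the robot as it stands.
- The arm moves only by the tool jog_arm, never from a script. Its argument "series" is text: rows parted by semicolons, each of 7 numbers parted by spaces: the shift along the tool's x, y, z each as a share of 300 mm, from -1 to 1, then the turn, a rotation vector about the tool's x, y, z each as a share of 0.15 rad, from -1 to 1, then the closure, from 0 (fully open) to 1 (shut). In form: dx dy dz rx ry rz hand; .... A call has 1 to 10 rows; each row shifts and turns the commanded pose from where the row before left it, along the tool's axes as they then stand; what a row does not reach is not made up. A row lasts 1/10 s, in which the tool goes at most 50 mm and 8.59 degrees, less where a joint would pass 70% of its speed; a pose out of reach is approached as far as the arm can. A call with a number of a shift or a turn outside -1 to 1 is refused whole. A call with a gripper value outside its range is refused whole. The fingers move at their own pace and stop on an object; "grip_force" is the grip in N (left out, the last holds). Time passes only in rows, so rows that do not move let the fingers close. It gives the time, the measured TCP pose, the force, the opening and the grip force at its end, in the units of the state.
- r.get_obs(): the state, without advancing time (a new reading comes with each control period).
- eyes.snapshot(name): name is "scene" or "top"; returns a dict with "image" (480x640x3 uint8, red, green, blue), "fx", "fy", "cx", "cy" (pixels), "cam_to_world" (4x4, takes a point from camera to world coordinates). Camera axes: x right, y up, looking along -z (the intrinsics and any distortion apply to the point x, -y, -z); pixel columns grow to the right and rows downward; lengths in m; the calibration is good to about 2 mm. A picture is of the moment at which its call begins. There is no depth.
- r.sign_off(): hands the job in; it is judged then, once.
The state is a dict: "time_s": time; "joints": joint angles; "qvel": joint speeds; "tau": joint torques, N m; "ee_pos": TCP position; "tool_rot": TCP orientation; "contact_force": force on the tool from outside, world axes, zero at the start; "moment": the same for the moment, N m; "gripper_width": opening from 0.0 (shut) to 1.0 (fully open); "finger_force": force on a finger pad.
Only numpy, scipy, OpenCV 4.12 (cv2) and the standard library are available. Lean on these libraries where they do the work, as an engineer would, in place of code of your own. Each camera call takes 0.05 s, during which the arm holds its last target. There are 200 camera calls.

## Working session

There is one attempt and no reset: what is moved stays moved. The work goes in short steps, Python scripts to look and compute and a tool call to move; the robot and the scene stay as the last step left them, time stands still between calls to the robot, and variables do not carry over. Pictures are saved under pics/ and viewed, at most 13 in all, crops included, and the job is handed in when it is done.

Besides the shell and the picture viewer there is one more tool, called after ">>>" in YAML: its name, and indented under it one key for each argument. jog_arm: Moves the arm, as the interface text tells. Shift numbers are shares of 300 mm and turn numbers shares of 0.15 rad, none past 1 either way. Its arguments: {"type":"object","properties":{"series":{"type":"string"},"grip_force":{"type":"number"}},"required":["series"]}

```bash
mkdir -p pics; ls; python3 - <<'E'
from rig import r, eyes
import cv2, numpy as np, pickle
d={}
for n in("scene","top"):
    s=eyes.snapshot(n); d[n]=s; cv2.imwrite(f"pics/{n}0.png",s["image"][:,:,::-1])
    print(n,s["fx"],s["fy"],s["cx"],s["cy"],np.round(s["cam_to_world"],3).tolist(),[k for k in s])
pickle.dump(d,open("s0.pkl","wb"))
print(r.get_obs(),r.tcp_to_tips)
E
```

```text
pics
scene 476.75676531470884 476.75676531470884 327.74724525407186 241.5738857833077 [[-0.866, 0.39, -0.315, 0.264], [-0.501, -0.666, 0.553, 0.458], [0.006, 0.636, 0.772, 0.858], [0.0, 0.0, 0.0, 1.0]] ['image', 'fx', 'fy', 'cx', 'cy', 'cam_to_world']
top 575.5553305593365 575.5553305593365 316.3062885233315 236.9091976038035 [[0.015, 0.992, -0.128, 0.451], [-1.0, 0.015, -0.001, -0.076], [0.001, 0.128, 0.992, 1.046], [0.0, 0.0, 0.0, 1.0]] ['image', 'fx', 'fy', 'cx', 'cy', 'cam_to_world']
{'time_s': 0.1, 'joints': array([-1.48708886e+00,  2.45724317e-01,  1.55884050e+00, -2.11597301e-06,
        1.33869343e+00, -1.74096371e-01]), 'qvel': array([ 0.0014639 , -0.0020844 , -0.00206614, -0.00063754,  0.00175696,
        0.00028933]), 'tau': array([-9.60365867e-06, -4.16918314e+01, -3.15524447e+01,  6.86572376e-02,
        3.10300954e-02, -6.17397495e-05]), 'ee_pos': array([ 0.16568707, -0.6280068 ,  0.21249602]), 'tool_rot': array([-3.13995188e+00, -2.86484102e-04,  2.57804094e-01]), 'contact_force': array([-0.54520014, -0.41125245,  0.07567684]), 'moment': array([-0.03778415,  0.00940422, -0.02674332]), 'finger_force': 0.0, 'gripper_width': 0.9951053910222326} 0.008
```

View pics/scene0.png

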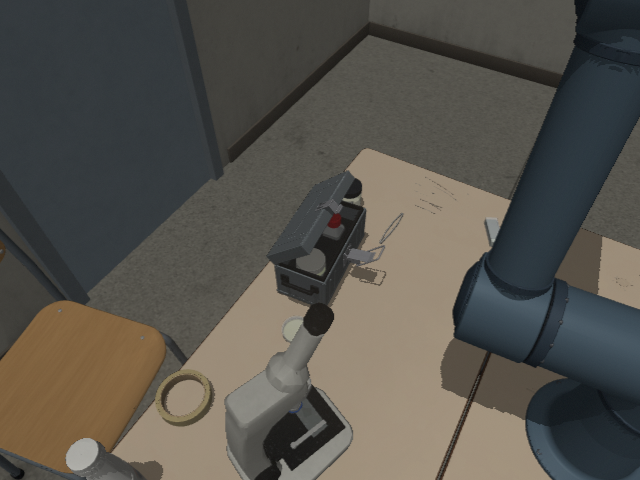

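View pics/top0.png

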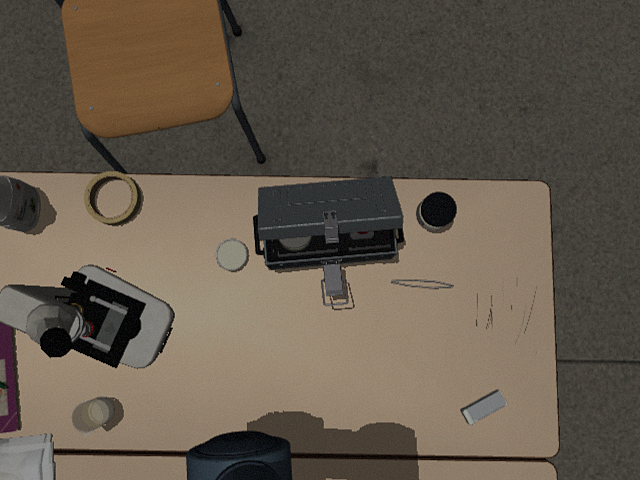

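The top view has the case at about (330,230), latch at (335,285), jar at (437,210), petri at (232,255) and forceps at (422,284). Next I'll enlarge it.

```bash
python3 - <<'E'
import pickle,cv2,numpy as np
d=pickle.load(open("s0.pkl","rb"))
a=d["top"]["image"][170:320,240:420,::-1]; b=d["scene"]["image"][170:310,260:420,::-1]
cv2.imwrite("pics/ta.png",cv2.resize(a,None,fx=4.4,fy=4.4,interpolation=cv2.INTER_CUBIC)[:600,:792])
cv2.imwrite("pics/sa.png",cv2.resize(b,None,fx=4.2,fy=4.2,interpolation=cv2.INTER_CUBIC))
E
```

```text
(no output)
```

View pics/ta.png

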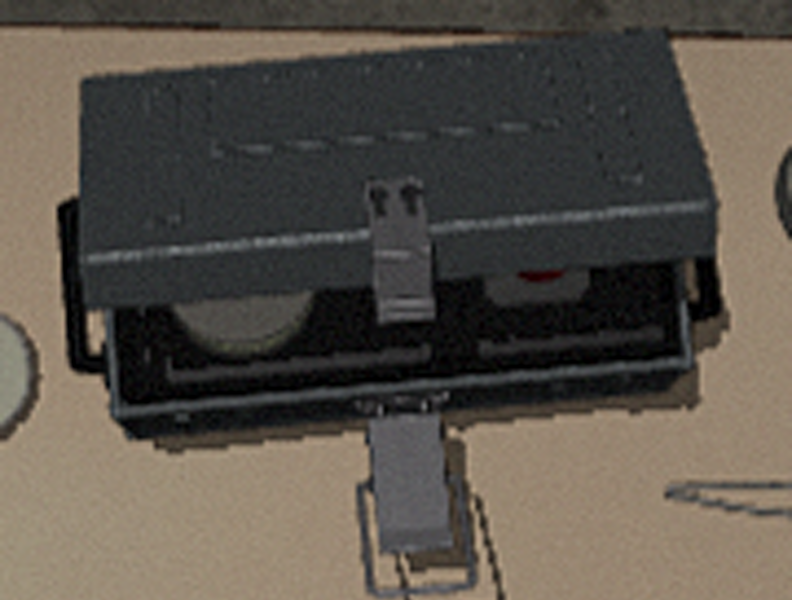

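View pics/sa.png

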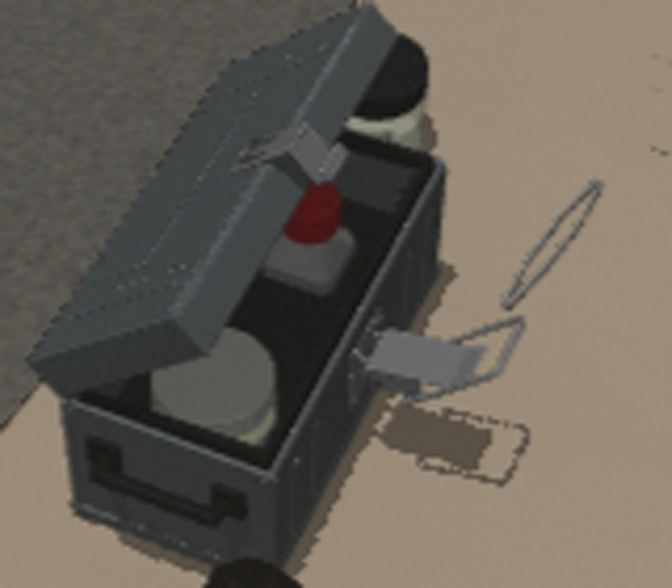

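```bash
cat > h.py <<'E'
import numpy as np
def ray(s,u,v):
    T=s["cam_to_world"]; d=T[:3,:3]@np.array([(u-s["cx"])/s["fx"],-(v-s["cy"])/s["fy"],-1]); return T[:3,3],d/np.linalg.norm(d)
def onz(s,u,v,z):
    o,d=ray(s,u,v); return o+d*(z-o[2])/d[2]
def tri(s1,p1,s2,p2):
    o,d=ray(s1,*p1);q,e=ray(s2,*p2)
    t=np.linalg.lstsq(np.c_[d,-e],q-o,rcond=None)[0]; a=o+t[0]*d;b=q+t[1]*e
    return (a+b)/2,np.linalg.norm(a-b)
E
python3 - <<'E'
import pickle; from h import *
np.set_printoptions(precision=4,suppress=True)
d=pickle.load(open("s0.pkl","rb")); T,S=d["top"],d["scene"]
t=lambda x,y:(240+x/4.4,170+y/4.4)
s=lambda x,y:(260+x/4.2,170+y/4.2)
L=onz(T,*t(115,412),.1);R=onz(T,*t(692,364),.1);print("T",L,R,np.linalg.norm(L-R),np.arctan2(*(R-L)[:2]))
L2=onz(S,*s(272,468),.1);R2=onz(S,*s(443,165),.1);print("S",L2,R2,np.linalg.norm(L2-R2),np.arctan2(*(R2-L2)[:2]))
yaw=np.arctan2(*((R-L)+(R2-L2))[:2]); yaw=np.arctan2((R-L)[0]+(R2-L2)[0],-((R-L)[1]+(R2-L2)[1]))
# x axis of case = (cos,sin); y axis=(-sin,cos); L-R = 0.22*yaxis
v=(L-R)+(L2-R2); yaw=np.arctan2(-v[0],v[1]); m=(L+R+L2+R2)[:2]/4
X=np.array([np.cos(yaw),np.sin(yaw)]);Y=np.array([-X[1],X[0]]); c=m+.055*X
print("yaw",yaw,"case",c, "m",m)
def loc(p): return np.array([(p[:2]-c)@X,(p[:2]-c)@Y,p[2]])
for n,a,b in [("barL",t(370,592),s(497,372)),("barR",t(472,584),s(524,320)),("tipL",t(385,552),s(466,387)),("tipR",t(450,547),s(485,347)),
  ("lidR",t(668,33),s(372,5)),("lidfrontR",t(715,205),s(398,45)),("lidFL",t(88,262),s(178,318)),("lidFLlow",t(88,307),s(210,352)),("keepR",t(434,318),s(330,180)),("keepTopL",t(372,222),s(265,165))]:
    p,e=tri(T,a,S,b); print(n,p,"err",e,"case",loc(p))
for n,p,z in [("jar",(437,210),.066),("petri",(232,255),.015),("forc",(422,284),.004)]: print(n,onz(T,*p,z),loc(onz(T,*p,z)))
E
```

```text
T [0.5273 0.007  0.1   ] [ 0.5487 -0.2091  0.1   ] 0.21714438173379852 3.0430096365184958
S [0.5283 0.0048 0.1   ] [ 0.5478 -0.2048  0.1   ] 0.21053064198765464 3.048957176434832
yaw 0.09565523483146574 case [ 0.5927 -0.0953] m [ 0.538  -0.1005]
barL [ 0.4613 -0.0893  0.1105] err 0.0008977898054725964 case [-0.1303  0.0185  0.1105]
barR [ 0.4649 -0.1269  0.107 ] err 0.0007977230239888667 case [-0.1303 -0.0193  0.107 ]
tipL [ 0.4773 -0.095   0.0814] err 0.00028893831136482203 case [-0.1149  0.0113  0.0814]
tipR [ 0.4795 -0.1195  0.0845] err 0.00028060733399625404 case [-0.1151 -0.0133  0.0845]
lidR [ 0.6223 -0.1954  0.1964] err 0.06149300809078703 case [ 0.0198 -0.1025  0.1964]
lidfrontR [ 0.5907 -0.2114  0.1616] err 0.017237593923763284 case [-0.0131 -0.1154  0.1616]
lidFL [0.5718 0.01   0.1878] err 0.0006211472057948433 case [-0.0108  0.1068  0.1878]
lidFLlow [0.5569 0.0105 0.1745] err 0.0014691224676319189 case [-0.0256  0.1087  0.1745]
keepR [ 0.5591 -0.1081  0.1713] err 0.006636308671773603 case [-0.0347 -0.0096  0.1713]
keepTopL [ 0.5865 -0.0873  0.1869] err 0.0010914814709470425 case [-0.0055  0.0085  0.1869]
jar [ 0.6274 -0.2827  0.066 ] [ 0.0166 -0.1899  0.066 ]
petri [0.5488 0.0763 0.015 ] [-0.0274  0.175   0.015 ]
forc [ 0.5025 -0.2671  0.004 ] [-0.1062 -0.1624  0.004 ]
```

```bash
cat > plan.py <<'E'
"""plan.py [-m] hand  'x y z tau n' ... : case-frame mm waypoints of TCP -> rows (x,y,z mm; tau rad; n rows). -m: start at measured pose"""
import sys,json,numpy as np
from scipy.spatial.transform import Rotation as Ro
from rig import r
C=np.array([.5927,-.0953,0]);YAW=.0957
A=Ro.from_euler("z",YAW)
o=r.get_obs(); P=np.array(o["ee_pos"]);Q=Ro.from_euler("xyz",o["tool_rot"])
av=sys.argv[1:]
meas=np.round(A.inv().apply(P-C)*1e3,2)
if av[0]=="-m": av=av[1:]
else: s=json.load(open("cmd.json")); P0=P; P=np.array(s[0]);Q=Ro.from_quat(s[1])
print("meas",meas,"cmd",np.round(A.inv().apply(P-C)*1e3,2),"F case",np.round(A.inv().apply(o["contact_force"]),2),"t",round(o["time_s"],2))
if av:
    hand=av[0]; rows=[]
    for w in av[1:]:
        x,y,z,tau,n=map(float,w.split()); n=int(n)
        G=A.apply(np.array([x,y,z])/1e3)+C; QG=A*Ro.from_euler("x",np.pi)*Ro.from_euler("y",tau)
        for k in range(n,0,-1):
            d=Q.inv().apply((G-P)/k)/.3; v=(Q.inv()*QG).as_rotvec()/k/.15
            d,v=np.round(d,4),np.round(v,3)
            assert np.linalg.norm(d)<.166 and np.linalg.norm(v)<=1,(d,v)
            rows.append(" ".join(f"{a:g}" for a in (*(d+0.),*(v+0.)))+" "+hand)
            P=P+Q.apply(d*.3);Q=Q*Ro.from_rotvec(v*.15)
    for i in range(0,len(rows),10): print("; ".join(rows[i:i+10]))
    json.dump([P.tolist(),Q.as_quat().tolist()],open("cmd.json","w"))
E
python3 plan.py -m 0 "-240 -250 260 0 10" "-2 0 225 0 10"
```

```text
meas [-475.96 -489.47  212.5 ] cmd [-475.96 -489.47  212.5 ] F case [-0.58 -0.36  0.08] t 0.1
0.0905 -0.0661 -0.0157 -0.001 0 0.108 0; 0.0894 -0.0676 -0.0157 -0.001 0 0.108 0; 0.0883 -0.069 -0.0157 -0.001 0 0.108 0; 0.0872 -0.0704 -0.0157 -0.001 0 0.108 0; 0.086 -0.0718 -0.0158 -0.001 0 0.108 0; 0.0849 -0.0732 -0.0158 -0.001 0 0.108 0; 0.0837 -0.0746 -0.0158 -0.001 0 0.108 0; 0.0825 -0.0759 -0.0157 -0.001 0 0.108 0; 0.0812 -0.0772 -0.0158 -0.002 0 0.108 0; 0.0799 -0.0786 -0.0158 -0.001 -0.001 0.109 0
0.0793 -0.0833 0.0117 0 0 0 0; 0.0793 -0.0833 0.0117 0 0 0 0; 0.0793 -0.0833 0.0117 0 0 0 0; 0.0793 -0.0833 0.0117 0 0 0 0; 0.0794 -0.0834 0.0116 0 0 0 0; 0.0793 -0.0833 0.0117 0 0 0 0; 0.0794 -0.0834 0.0116 0 0 0 0; 0.0793 -0.0833 0.0117 0 0 0 0; 0.0794 -0.0834 0.0116 0 0 0 0; 0.0793 -0.0833 0.0117 0 0 0 0
```

>>> jog_arm:
  series: "0.09 -0.066 -0.016 0 0 0.108 0; 0.09 -0.068 -0.016 0 0 0.108 0; 0.088 -0.069 -0.016 0 0 0.108 0; 0.087 -0.07 -0.016 0 0 0.108 0; 0.086 -0.072 -0.016 0 0 0.108 0; 0.085 -0.073 -0.016 0 0 0.108 0; 0.084 -0.075 -0.016 0 0 0.108 0; 0.082 -0.076 -0.016 0 0 0.108 0; 0.081 -0.077 -0.016 0 0 0.108 0; 0.08 -0.079 -0.016 0 0 0.109 0"

```text
time_s: 1.1
ee_pos: [0.3781, -0.366, 0.2612]
tool_rot: [-3.141, 0.0, 0.095]
contact_force: [1.1, -0.2, -0.1]
gripper_width: 1.002
finger_force: 0.0
```

>>> jog_arm:
  series: "0.079 -0.083 0.012 0 0 0 0; 0.079 -0.083 0.012 0 0 0 0; 0.079 -0.083 0.012 0 0 0 0; 0.079 -0.083 0.012 0 0 0 0; 0.079 -0.083 0.012 0 0 0 0; 0.079 -0.083 0.012 0 0 0 0; 0.079 -0.083 0.012 0 0 0 0; 0.079 -0.083 0.012 0 0 0 0; 0.079 -0.083 0.012 0 0 0 0; 0.079 -0.083 0.012 0 0 0 0"

```text
time_s: 2.1
ee_pos: [0.5901, -0.0955, 0.2248]
tool_rot: [-3.141, 0.001, 0.096]
contact_force: [0.4, -0.9, 0.4]
gripper_width: 0.999
finger_force: 0.0
```

>>> jog_arm:
  series: "0 0 0 0 0 0 0; 0 0 0 0 0 0 0; 0 0 0 0 0 0 0"

```text
time_s: 2.4
ee_pos: [0.5891, -0.0977, 0.2253]
tool_rot: [3.141, 0.0, 0.095]
contact_force: [-0.1, 0.2, 0.1]
gripper_width: 1.005
finger_force: 0.0
```

```bash
python3 - <<'E'
import numpy as np,subprocess
w=["0 0 198 0 2"]
for f in np.linspace(.74,.11,9):
    w.append(f"{55-95*np.cos(f)+24.5*np.sin(f):.2f} 0 {100.5+95*np.sin(f)+24.5*np.cos(f)+8:.2f} 0 2")
print(w); print(subprocess.run(["python3","plan.py","-m","0",*w],capture_output=True,text=True).stdout)
E
```

```text
['0 0 198 0 2', '1.37 0 190.65 0 2', '-4.93 0 186.18 0 2', '-10.86 0 181.22 0 2', '-16.37 0 175.81 0 2', '-21.45 0 169.99 0 2', '-26.05 0 163.79 0 2', '-30.15 0 157.24 0 2', '-33.72 0 150.39 0 2', '-36.74 0 143.28 0 2']
meas [ -3.8   -2.02 225.34] cmd [ -3.8   -2.02 225.34] F case [-0.04  0.16  0.09] t 2.4
0.0064 -0.0034 0.0456 0 0.002 -0.003 0; 0.0063 -0.0034 0.0455 0.001 0.001 -0.003 0; 0.0023 0 0.0123 0 0 0 0; 0.0023 0 0.0122 0 0 0 0; -0.0105 0 0.0075 0 0 0 0; -0.0105 0 0.0074 0 0 0 0; -0.0099 0 0.0083 0 0 0 0; -0.0099 0 0.0083 0 0 0 0; -0.0092 0 0.009 0 0 0 0; -0.0092 0 0.009 0 0 0 0
-0.0084 0 0.0097 0 0 0 0; -0.0085 0 0.0097 0 0 0 0; -0.0077 0 0.0103 0 0 0 0; -0.0076 0 0.0104 0 0 0 0; -0.0068 0 0.0109 0 0 0 0; -0.0069 0 0.0109 0 0 0 0; -0.0059 0 0.0114 0 0 0 0; -0.006 0 0.0114 0 0 0 0; -0.005 0 0.0119 0 0 0 0; -0.0051 0 0.0118 0 0 0 0
```

>>> jog_arm:
  series: "0.006 -0.003 0.046 0 0.002 -0.003 0; 0.006 -0.003 0.046 0 0 -0.003 0; 0.002 0 0.012 0 0 0 0; 0.002 0 0.012 0 0 0 0; -0.01 0 0.008 0 0 0 0; -0.01 0 0.008 0 0 0 0; -0.01 0 0.008 0 0 0 0; -0.01 0 0.008 0 0 0 0; -0.009 0 0.009 0 0 0 0; -0.009 0 0.009 0 0 0 0"

```text
time_s: 3.4
ee_pos: [0.5767, -0.0963, 0.1755]
tool_rot: [3.142, -0.0, 0.097]
contact_force: [1.3, 0.1, 0.5]
gripper_width: 0.999
finger_force: 0.4
```

>>> jog_arm:
  series: "-0.008 0 0.01 0 0 0 0; -0.008 0 0.01 0 0 0 0; -0.008 0 0.01 0 0 0 0; -0.008 0 0.01 0 0 0 0; -0.007 0 0.011 0 0 0 0; -0.007 0 0.011 0 0 0 0; -0.006 0 0.011 0 0 0 0; -0.006 0 0.011 0 0 0 0; -0.005 0 0.012 0 0 0 0; -0.005 0 0.012 0 0 0 0"

```text
time_s: 4.4
ee_pos: [0.5565, -0.0983, 0.1429]
tool_rot: [-3.142, -0.0, 0.097]
contact_force: [0.6, -0.3, 0.7]
gripper_width: 0.999
finger_force: 0.3
```

```bash
python3 plan.py
```

```text
Traceback (most recent call last):
  File "plan.py", line 10, in <module>
    if av[0]=="-m": av=av[1:]
       ~~^^^
IndexError: list index out of range
```

>>> jog_arm:
  series: "-0.003 0 0.005 0 0 0 0; -0.002 0 0.004 0 0 0 0; 0 0 0.003 0 0 0 0; 0 0 0 0 0 0 0; 0 0 0 0 0 0 0"

```text
time_s: 4.9
ee_pos: [0.5552, -0.0985, 0.1397]
tool_rot: [3.142, -0.0, 0.097]
contact_force: [-0.5, 0.5, -0.3]
gripper_width: 0.997
finger_force: 0.3
```

```bash
sed -i 's/if av\[0\]==/if av and av[0]==/' plan.py; python3 plan.py; python3 - <<'E'
from rig import r,eyes
import cv2,pickle
d={n:eyes.snapshot(n) for n in("top","scene")};pickle.dump(d,open("s1.pkl","wb"))
b=d["scene"]["image"][170:310,260:420,::-1]
cv2.imwrite("pics/sb.png",cv2.resize(b,None,fx=4.2,fy=4.2,interpolation=cv2.INTER_CUBIC))
E
```

```text
meas [-37.65   0.42 139.68] cmd [-3.6750e+01  1.0000e-02  1.4329e+02] F case [-0.42  0.58 -0.3 ] t 4.9
```

View pics/sb.png

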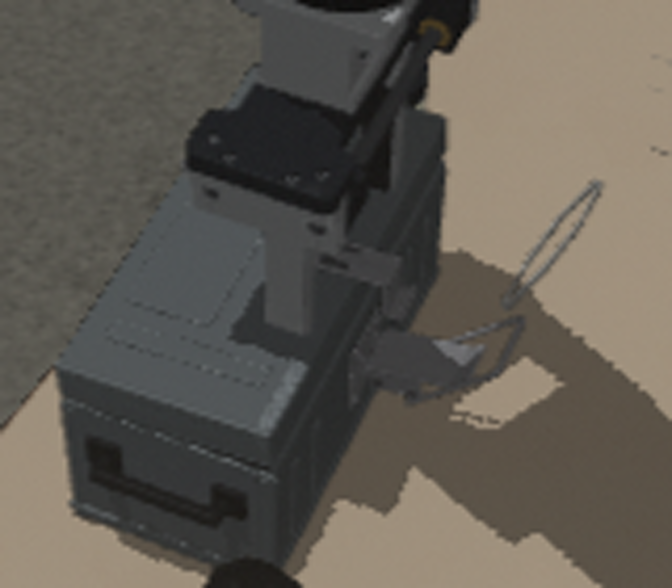

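The lid is almost down on its seal, with the fingers at about (290,320) on its front edge. The bail hasn't moved (bar near (510,350)).

>>> jog_arm:
  series: "0 0 0.002 0 0 0 0; 0 0 0.002 0 0 0 0; 0 0 0 0 0 0 0; 0 0 0 0 0 0 0"

```text
time_s: 5.4
ee_pos: [0.5552, -0.0985, 0.1393]
tool_rot: [3.142, 0.0, 0.097]
contact_force: [-2.3, 0.4, 4.8]
gripper_width: 1.001
finger_force: 2.9
```

>>> jog_arm:
  series: "0 0 0.002 0 0 0 0; 0 0 0 0 0 0 0; 0 0 0 0 0 0 0"

```text
time_s: 5.7
ee_pos: [0.5552, -0.0985, 0.1392]
tool_rot: [3.141, 0.0, 0.097]
contact_force: [-4.1, 0.8, 8.1]
gripper_width: 1.001
finger_force: 4.0
```

```bash
python3 plan.py -m 0 "-60 -0.4 180 0.1 3" "-159 -0.4 161.5 0.5 5"  "-130.3 -0.4 108.8 0.5 6"
```

```text
meas [-37.64   0.39 139.18] cmd [-37.64   0.39 139.18] F case [-3.97  1.19  8.05] t 5.7
-0.0248 0.0009 -0.0453 0 0.222 0.002 0; -0.0233 0.0009 -0.0462 0 0.223 0.002 0; -0.0218 0.0008 -0.0469 0.001 0.222 0.002 0; -0.0669 0 0.0057 0 0.533 0 0; -0.0672 0 0.0003 0 0.533 0 0; -0.0669 0 -0.005 0 0.534 0 0; -0.0664 0 -0.0104 0 0.533 0 0; -0.0653 0 -0.0157 -0.001 0.534 0 0; 0 0 0.0333 0 0 0 0; 0 0 0.0334 0 0 0 0
-0.0001 0 0.0333 0 0 0 0; 0 0 0.0334 0 0 0 0; -0.0001 0 0.0333 0 0 0 0; 0 0 0.0334 0 0 0 0
```

>>> jog_arm:
  series: "-0.025 0.001 -0.045 0 0.222 0.002 0; -0.023 0.001 -0.046 0 0.223 0.002 0; -0.022 0.001 -0.047 0 0.222 0.002 0; -0.067 0 0.006 0 0.533 0 0; -0.067 0 0 0 0.533 0 0; -0.067 0 -0.005 0 0.534 0 0; -0.066 0 -0.01 0 0.533 0 0; -0.065 0 -0.016 0 0.534 0 0; 0 0 0 0 0 0 0; 0 0 0 0 0 0 0"

```text
time_s: 6.7
ee_pos: [0.4345, -0.1115, 0.1603]
tool_rot: [3.141, -0.501, 0.094]
contact_force: [-0.3, -0.7, 1.1]
gripper_width: 0.998
finger_force: 0.0
```

```bash
python3 plan.py -m 0 "-130.3 -0.4 108.8 0.5 6"; python3 - <<'E'
from rig import r,eyes
import cv2,pickle
print(r.get_obs()["tool_rot"])
d={n:eyes.snapshot(n) for n in("top","scene")};pickle.dump(d,open("s2.pkl","wb"))
b=d["scene"]["image"][170:310,260:420,::-1]
cv2.imwrite("pics/sc.png",cv2.resize(b,None,fx=4.2,fy=4.2,interpolation=cv2.INTER_CUBIC))
E
```

```text
meas [-159.05   -0.98  160.31] cmd [-159.05   -0.98  160.31] F case [-0.39 -0.69  1.13] t 6.7
0.0003 -0.0004 0.0328 0.002 -0.001 -0.001 0; 0.0003 -0.0004 0.0328 0.002 -0.001 -0.001 0; 0.0003 -0.0003 0.0328 0.002 -0.001 -0.002 0; 0.0003 -0.0004 0.0327 0.002 -0.001 -0.001 0; 0.0002 -0.0003 0.0328 0.002 -0.001 -0.002 0; 0.0003 -0.0003 0.0327 0.002 -0.001 -0.001 0
[ 3.1405417  -0.50088573  0.09429216]
```

View pics/sc.png

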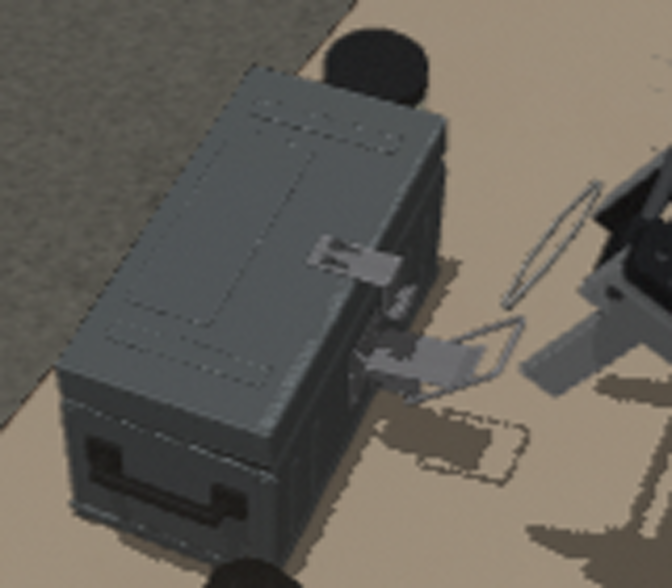

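The lid is shut and stays shut. The keeper is at about (355,260) with its nose near (402,298), the bail is unmoved, and the open fingers are in line with the bar. I'll move in and pinch.

>>> jog_arm:
  series: "0 0 0.033 0 0 0 0; 0 0 0.033 0 0 0 0; 0 0 0.033 0 0 0 0; 0 0 0.033 0 0 0 0; 0 0 0.033 0 0 0 0; 0.001 -0.002 0.032 0.012 0 -0.008 0; 0 0 0 0 0 0 0.3; 0 0 0 0 0 0 0.45; 0 0 0 0 0 0 0.55; 0 0 0 0 0 0 0.65"
  grip_force: 8

```text
time_s: 7.8
ee_pos: [0.4634, -0.1079, 0.109]
tool_rot: [-3.141, -0.501, 0.098]
contact_force: [-0.3, -0.9, -0.3]
gripper_width: 0.692
finger_force: 0.0
```

>>> jog_arm:
  series: "0 0 0 0 0 0 0.7; 0 0 0 0 0 0 0.7; 0 0 0 0 0 0 0.7; 0 0 0 0 0 0 0.7"

```text
time_s: 8.2
ee_pos: [0.4625, -0.1069, 0.108]
tool_rot: [-3.138, -0.499, 0.097]
contact_force: [-2.1, 3.5, 2.3]
gripper_width: 0.43
finger_force: 8.0
```

```bash
python3 plan.py -m
```

```text
meas [-130.67    0.92  107.97] cmd [-130.67    0.92  107.97] F case [-1.74  3.64  2.29] t 8.2
```

```bash
python3 - <<'E'
import numpy as np,subprocess
w=[]
for l in np.linspace(-.787,.14,11)[1:]:
    w.append(f"{-87+62.3*np.sin(l):.2f} 1.6 {64.5+62.3*np.cos(l):.2f} {.5-(l+.787)*.65:.3f} 2")
print(w[-1]); print(subprocess.run(["python3","plan.py","-m","0.7",*w],capture_output=True,text=True).stdout)
E
```

```text
-78.31 1.6 126.19 -0.103 2
meas [-130.67    0.92  107.97] cmd [-130.67    0.92  107.97] F case [-1.74  3.64  2.29] t 8.2
0.0091 -0.0011 -0.0034 -0.012 -0.198 0.004 0.7; 0.009 -0.0012 -0.0037 -0.013 -0.198 0.004 0.7; 0.0094 0 -0.002 0 -0.203 0 0.7; 0.0093 0 -0.0022 0 -0.204 0 0.7; 0.0095 0 -0.0017 0 -0.2 0 0.7; 0.0094 0 -0.002 0 -0.2 0 0.7; 0.0095 0 -0.0014 0 -0.2 0 0.7; 0.0095 0 -0.0016 0 -0.2 0 0.7; 0.0096 0 -0.0011 0 -0.2 0 0.7; 0.0095 0 -0.0014 0 -0.2 0 0.7
0.0096 0 -0.0007 0 -0.203 0 0.7; 0.0096 0 -0.0011 0 -0.203 0 0.7; 0.0096 0 -0.0004 0 -0.2 0 0.7; 0.0096 0 -0.0008 0 -0.2 0 0.7; 0.0096 0 -0.0001 0 -0.2 0 0.7; 0.0096 0 -0.0004 0 -0.2 0 0.7; 0.0096 0 0.0002 0 -0.2 0 0.7; 0.0097 0 -0.0001 0 -0.2 0 0.7; 0.0096 0 0.0005 0 -0.203 0 0.7; 0.0096 0 0.0002 0 -0.204 0 0.7
```

>>> jog_arm:
  series: "0.009 -0.001 -0.0035 0 -0.2 0 0.7; 0.009 -0.001 -0.0035 0 -0.2 0 0.7; 0.0095 0 -0.002 0 -0.2 0 0.7; 0.0095 0 -0.002 0 -0.2 0 0.7; 0.0095 0 -0.002 0 -0.2 0 0.7; 0.0095 0 -0.002 0 -0.2 0 0.7; 0.0095 0 -0.0015 0 -0.2 0 0.7; 0.0095 0 -0.0015 0 -0.2 0 0.7; 0.0095 0 -0.001 0 -0.2 0 0.7; 0.0095 0 -0.0015 0 -0.2 0 0.7"

```text
time_s: 9.2
ee_pos: [0.4863, -0.1042, 0.1233]
tool_rot: [-3.139, -0.198, 0.097]
contact_force: [-0.1, 1.8, -1.1]
gripper_width: 0.431
finger_force: 8.0
```

>>> jog_arm:
  series: "0.0095 0 -0.001 0 -0.2 0 0.7; 0.0095 0 -0.001 0 -0.2 0 0.7; 0.0095 0 -0.0005 0 -0.2 0 0.7; 0.0095 0 -0.0005 0 -0.2 0 0.7; 0.0095 0 0 0 -0.2 0 0.7; 0.0095 0 -0.0005 0 -0.2 0 0.7; 0.0095 0 0 0 -0.2 0 0.7; 0.0095 0 0 0 -0.2 0 0.7; 0.0095 0 0.0005 0 -0.2 0 0.7; 0 0 0 0 0 0 0.7"

```text
time_s: 10.2
ee_pos: [0.5128, -0.1019, 0.1268]
tool_rot: [-3.14, 0.071, 0.098]
contact_force: [0.1, 4.5, -1.0]
gripper_width: 0.427
finger_force: 8.0
```

```bash
python3 plan.py -m; python3 - <<'E'
from rig import r,eyes
import cv2,pickle
o=r.get_obs();print(o["tool_rot"],o["finger_force"],o["gripper_width"])
d={n:eyes.snapshot(n) for n in("top","scene")};pickle.dump(d,open("s3.pkl","wb"))
b=d["scene"]["image"][190:290,310:420,::-1]
a=d["top"]["image"][200:310,280:390,::-1]
k=lambda i:cv2.resize(i,(400,400),interpolation=cv2.INTER_CUBIC)
cv2.imwrite("pics/sd.png",cv2.hconcat([k(a),k(b)]))
E
```

```text
meas [-80.14   1.04 126.83] cmd [-80.14   1.04 126.83] F case [ 0.51  4.47 -0.96] t 10.2
[-3.13989491  0.07082143  0.09795601] 7.998315431177616 0.4274866405964684
```

View pics/sd.png

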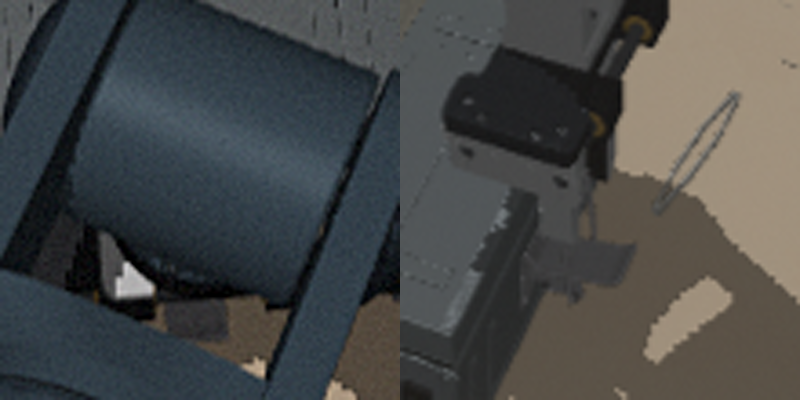

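The fingers hold the bail upright just in front of the keeper (right half, about (590,220)), and the lever still points outwards. Now I'll move in 1 mm steps and feel for the keeper plate.

>>> jog_arm:
  series: "0.003 -0.003 0 0 0 0 0.7; 0.003 0 0.0005 0 0 0 0.7; 0.003 0 0.0005 0 0 0 0.7; 0.003 0 0.0005 0 0 0 0.7; 0 0 0 0 0 0 0.7; 0 0 0 0 0 0 0.7"

```text
time_s: 10.9
ee_pos: [0.5157, -0.1012, 0.1265]
tool_rot: [-3.141, 0.069, 0.098]
contact_force: [0.1, 1.5, -0.7]
gripper_width: 0.43
finger_force: 8.0
```

>>> jog_arm:
  series: "0.003 0 0.0005 0 0 0 0.7; 0.003 0 0.0005 0 0 0 0.7; 0 0 0 0 0 0 0.7; 0 0 0 0 0 0 0.7"

```text
time_s: 11.3
ee_pos: [0.5175, -0.101, 0.126]
tool_rot: [-3.141, 0.069, 0.098]
contact_force: [-0.5, 1.3, 0.1]
gripper_width: 0.431
finger_force: 8.0
```

>>> jog_arm:
  series: "0.003 0 0.0005 0 0 0 0.7; 0 0 0 0 0 0 0.7; 0 0 0 0 0 0 0.7"

```text
time_s: 11.6
ee_pos: [0.5183, -0.1008, 0.1258]
tool_rot: [-3.141, 0.069, 0.098]
contact_force: [-0.7, 1.0, 0.5]
gripper_width: 0.429
finger_force: 8.0
```

```bash
python3 plan.py -m
```

```text
meas [-74.6    1.59 125.81] cmd [-74.6    1.59 125.81] F case [-0.64  1.02  0.47] t 11.6
```

>>> jog_arm:
  series: "0.002 0 0.0005 0 0 0 0.7; 0 0 0 0 0 0 0.7; 0 0 0 0 0 0 0.7"

```text
time_s: 11.9
ee_pos: [0.5188, -0.1008, 0.1256]
tool_rot: [-3.141, 0.069, 0.098]
contact_force: [-0.1, 1.8, 1.0]
gripper_width: 0.431
finger_force: 8.0
```

>>> jog_arm:
  series: "0.002 0 0.0005 0 0 0 0.7; 0 0 0 0 0 0 0.7; 0 0 0 0 0 0 0.7"

```text
time_s: 12.2
ee_pos: [0.5191, -0.1007, 0.1253]
tool_rot: [-3.141, 0.07, 0.098]
contact_force: [-1.9, 1.2, 3.5]
gripper_width: 0.427
finger_force: 8.0
```

>>> jog_arm:
  series: "0 0 -0.003 0 0 0 0.7; 0 0 0 0 0 0 0.7; 0 0 0 0 0 0 0.7"

```text
time_s: 12.5
ee_pos: [0.5189, -0.1006, 0.1255]
tool_rot: [-3.14, 0.07, 0.098]
contact_force: [-1.2, -0.5, -2.5]
gripper_width: 0.426
finger_force: 8.0
```

>>> jog_arm:
  series: "0.002 0 0 0 0 0 0.7; 0 0 0 0 0 0 0.7; 0 0 0 0 0 0 0.7"

```text
time_s: 12.8
ee_pos: [0.5193, -0.1005, 0.1256]
tool_rot: [-3.14, 0.071, 0.098]
contact_force: [-3.1, -1.2, -2.8]
gripper_width: 0.43
finger_force: 8.0
```

```bash
python3 - <<'E'
import pickle,cv2
d=pickle.load(open("s2.pkl","rb"))
a=d["top"]["image"][225:285,305:365,::-1];b=d["scene"]["image"][220:260,330:370,::-1]
cv2.imwrite("pics/k.png",cv2.hconcat([cv2.resize(a,(400,400),interpolation=cv2.INTER_CUBIC),cv2.resize(b,(400,400),interpolation=cv2.INTER_CUBIC)]))
E
```

```text
(no output)
```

View pics/k.png

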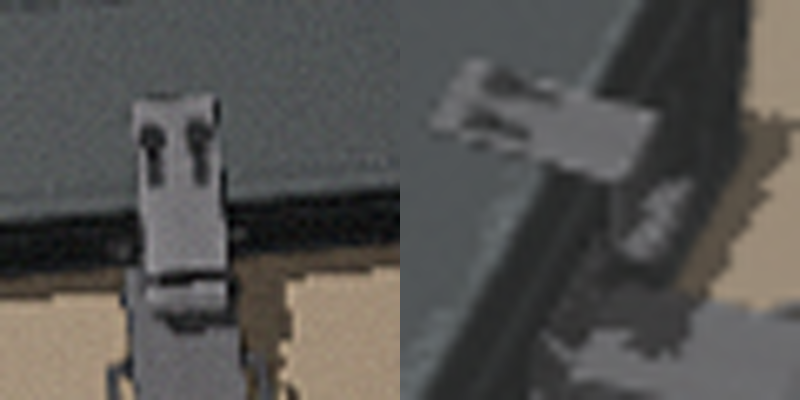

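The left half is the top view: the plate's front edge is at crop row 272, the dark groove at 272–283 and the nose at 283–306. Converting these to positions now.

```bash
python3 - <<'E'
import pickle; from h import *
d=pickle.load(open("s2.pkl","rb"));T,S=d["top"],d["scene"]
c=np.array([.5927,-.0953]);a=.0957;X=np.array([np.cos(a),np.sin(a)]);Y=np.array([-X[1],X[0]])
loc=lambda p:np.round(1e3*np.array([(p[:2]-c)@X,(p[:2]-c)@Y,p[2]]),1)
t=lambda x,y:(305+x/6.667,225+y/6.667); s=lambda x,y:(330+(x-400)/10,220+y/10)
for n,p,z in [("plate",(188,272),.133),("noseIn",(188,283),.119),("noseOut",(188,306),.119),("noseOutLow",(188,306),.114),("footL",(145,265),.133),("footR",(226,265),.133),("lidedge",(100,222),.131),("noseL",(146,290),.119),("noseR",(228,290),.119),("lidlow",(100,262),.1)]: print(n,loc(onz(T,*t(*p),z)))
for n,p,z in [("platetopR",(660,115),.133),("platetopL",(625,180),.133),("noseR",(690,183),.119),("noseL",(628,250),.119),("noseOutL",(650,258),.119)]: print("S",n,loc(onz(S,*s(*p),z)))
E
```

```text
plate [-70.3  -0.5 133. ]
noseIn [-71.9  -0.8 119. ]
noseOut [-77.4  -0.3 119. ]
noseOutLow [-77.1  -0.5 114. ]
footL [-67.8   9.6 133. ]
footR [-69.3  -9.7 133. ]
lidedge [-56.5  19.4 131. ]
noseL [-72.7   9.5 119. ]
noseR [-74.3 -10.3 119. ]
lidlow [-63.6  19.8 100. ]
S platetopR [-70.1  -9.9 133. ]
S platetopL [-70.3   8.7 133. ]
S noseR [-78.6  -7.2 119. ]
S noseL [-73.9  14.2 119. ]
S noseOutL [-78.7  14.3 119. ]
```

The plate front measures about -70 mm and the nose runs from about -72 to -77, so the bar is touching the plate and sits above the groove. I'll back off 0.9 mm and go down.

>>> jog_arm:
  series: "-0.0025 0 0 0 0 0 0.7; -0.0025 0 0 0 0 0 0.7; 0 0 0 0 0 0 0.7; 0 0 0 0 0 0 0.7"

```text
time_s: 13.2
ee_pos: [0.5185, -0.1006, 0.1262]
tool_rot: [-3.14, 0.069, 0.098]
contact_force: [-0.2, -0.6, -4.2]
gripper_width: 0.432
finger_force: 8.0
```

>>> jog_arm:
  series: "0 0 0.004 0 0 0 0.7; 0 0 0.004 0 0 0 0.7; 0 0 0.004 0 0 0 0.7; 0 0 0 0 0 0 0.7; 0 0 0 0 0 0 0.7"

```text
time_s: 13.7
ee_pos: [0.5185, -0.1007, 0.1228]
tool_rot: [-3.141, 0.069, 0.098]
contact_force: [0.2, 0.9, 2.5]
gripper_width: 0.43
finger_force: 8.0
```

```bash
python3 plan.py -m
```

```text
meas [-74.42   1.69 122.84] cmd [-74.42   1.69 122.84] F case [0.27 0.85 2.55] t 13.7
```

>>> jog_arm:
  series: "0 0 0.003 0 0 0 0.7; 0 0 0.003 0 0 0 0.7; 0 0 0 0 0 0 0.7; 0 0 0 0 0 0 0.7"

```text
time_s: 14.1
ee_pos: [0.5179, -0.1008, 0.1206]
tool_rot: [-3.141, 0.07, 0.098]
contact_force: [-0.8, 0.3, 0.7]
gripper_width: 0.43
finger_force: 8.0
```

>>> jog_arm:
  series: "0 0 0.003 0 0 0 0.7; 0 0 0 0 0 0 0.7; 0 0 0 0 0 0 0.7"

```text
time_s: 14.4
ee_pos: [0.5179, -0.1008, 0.1198]
tool_rot: [-3.141, 0.07, 0.098]
contact_force: [-0.3, 0.8, 1.9]
gripper_width: 0.428
finger_force: 8.0
```

```bash
python3 plan.py -m
```

```text
meas [-74.97   1.71 119.79] cmd [-74.97   1.71 119.79] F case [-0.22  0.85  1.87] t 14.4
```

>>> jog_arm:
  series: "0.0015 0 0.002 0 0 0 0.7; 0 0 0.002 0 0 0 0.7; 0 0 0 0 0 0 0.7; 0 0 0 0 0 0 0.7"

```text
time_s: 14.8
ee_pos: [0.5183, -0.1007, 0.1186]
tool_rot: [-3.141, 0.07, 0.098]
contact_force: [0.9, 0.0, 2.3]
gripper_width: 0.429
finger_force: 8.0
```

>>> jog_arm:
  series: "0 0 0.003 0 0 0 0.7; 0 0 0 0 0 0 0.7; 0 0 0 0 0 0 0.7"

```text
time_s: 15.1
ee_pos: [0.5182, -0.1007, 0.1177]
tool_rot: [-3.141, 0.07, 0.098]
contact_force: [0.6, 0.8, 1.4]
gripper_width: 0.427
finger_force: 8.0
```

```bash
python3 plan.py -m
```

```text
meas [-74.69   1.72 117.68] cmd [-74.69   1.72 117.68] F case [0.67 0.79 1.36] t 15.1
```

>>> jog_arm:
  series: "0 0 0.003 0 0 0 0.7; 0 0 0 0 0 0 0.7; 0 0 0 0 0 0 0.7"

```text
time_s: 15.4
ee_pos: [0.5181, -0.1007, 0.1168]
tool_rot: [-3.141, 0.07, 0.098]
contact_force: [-0.8, 0.0, 2.3]
gripper_width: 0.428
finger_force: 8.0
```

>>> jog_arm:
  series: "0 0 0.002 0 0 0 0.7; 0 0 0 0 0 0 0.7; 0 0 0 0 0 0 0.7"

```text
time_s: 15.7
ee_pos: [0.5182, -0.1007, 0.1163]
tool_rot: [-3.141, 0.07, 0.098]
contact_force: [1.0, 0.9, 0.8]
gripper_width: 0.426
finger_force: 8.0
```

>>> jog_arm:
  series: "0 0 0.002 0 0 0 0.7; 0 0 0 0 0 0 0.7; 0 0 0 0 0 0 0.7"

```text
time_s: 16.0
ee_pos: [0.5181, -0.1007, 0.1157]
tool_rot: [-3.141, 0.07, 0.098]
contact_force: [0.5, 0.3, 2.8]
gripper_width: 0.425
finger_force: 8.0
```

>>> jog_arm:
  series: "0 0 0.002 0 0 0 0.7; 0 0 0 0 0 0 0.7; 0 0 0 0 0 0 0.7"

```text
time_s: 16.3
ee_pos: [0.5181, -0.1007, 0.115]
tool_rot: [-3.141, 0.07, 0.098]
contact_force: [-0.1, 1.1, 1.6]
gripper_width: 0.431
finger_force: 8.0
```

>>> jog_arm:
  series: "-0.004 0 0 0 0 0 0.7; 0 0 0 0 0 0 0.7; 0 0 0 0 0 0 0.7"

```text
time_s: 16.6
ee_pos: [0.5171, -0.1008, 0.1151]
tool_rot: [-3.141, 0.069, 0.098]
contact_force: [2.5, 0.7, -0.8]
gripper_width: 0.432
finger_force: 8.0
```

```bash
python3 plan.py -m
```

```text
meas [-75.77   1.72 115.05] cmd [-75.77   1.72 115.05] F case [ 2.6   0.5  -0.77] t 16.6
```

The nose blocks the bar going outwards and the plate blocks it going inwards, so the bar is in the groove. I'll re-centre it and lower it onto the ledge.

>>> jog_arm:
  series: "0.004 0 0.002 0 0 0 0.7; 0 0 0 0 0 0 0.7; 0 0 0 0 0 0 0.7"

```text
time_s: 16.9
ee_pos: [0.518, -0.1007, 0.1146]
tool_rot: [-3.141, 0.07, 0.098]
contact_force: [0.7, 0.6, 3.1]
gripper_width: 0.428
finger_force: 8.0
```

>>> jog_arm:
  series: "0 0 0.002 0 0 0 0.7; 0 0 0 0 0 0 0.7; 0 0 0 0 0 0 0.7"

```text
time_s: 17.2
ee_pos: [0.5181, -0.1007, 0.1143]
tool_rot: [-3.141, 0.069, 0.098]
contact_force: [-0.3, 0.5, 5.8]
gripper_width: 0.429
finger_force: 8.0
```

>>> jog_arm:
  series: "0 0 0 0 0 0 0.4; 0 0 0 0 0 0 0.3; 0 0 0 0 0 0 0.2; 0 0 0 0 0 0 0.2; 0 0 0 0 0 0 0.2; 0 0 0 0 0 0 0.2"

```text
time_s: 17.8
ee_pos: [0.5179, -0.1007, 0.1138]
tool_rot: [-3.14, 0.07, 0.098]
contact_force: [-0.7, -0.1, 0.1]
gripper_width: 0.803
finger_force: 0.0
```

```bash
python3 -c "
from rig import r;o=r.get_obs();print(o['gripper_width'],o['contact_force'])"; python3 plan.py -m 0.2 "-74 1.7 180 0.1 4" "-190 1.7 150 0.5 6"
```

```text
0.8026361949807993 [-0.7231265  -0.12289267  0.12182879]
meas [-74.96   1.75 113.78] cmd [-74.96   1.75 113.78] F case [-0.73 -0.05  0.12] t 17.8
-0.003 0 -0.0551 -0.002 0.283 0.003 0.2; -0.0007 0 -0.0552 -0.002 0.283 0.003 0.2; 0.0016 0 -0.0552 -0.002 0.283 0.003 0.2; 0.004 0 -0.055 -0.002 0.283 0.003 0.2; -0.0658 0 0.0101 0 0.444 0 0.2; -0.0663 0 0.0058 0 0.445 0 0.2; -0.0666 0 0.0013 0 0.444 0 0.2; -0.0665 0 -0.0031 0 0.445 0 0.2; -0.0661 0 -0.0076 0 0.444 0 0.2; -0.0655 0 -0.0119 0 0.445 0 0.2
```

>>> jog_arm:
  series: "-0.003 0 -0.055 0 0.283 0 0.2; 0 0 -0.055 0 0.283 0 0.2; 0.001 0 -0.055 0 0.283 0 0.2; 0.004 0 -0.055 0 0.283 0 0.2; -0.066 0 0.01 0 0.444 0 1; -0.066 0 0.006 0 0.444 0 1; -0.067 0 0.001 0 0.444 0 1; -0.066 0 -0.003 0 0.444 0 1; -0.066 0 -0.008 0 0.444 0 1; -0.066 0 -0.012 0 0.444 0 1"

```text
time_s: 18.8
ee_pos: [0.4029, -0.1117, 0.15]
tool_rot: [-3.141, -0.503, 0.099]
contact_force: [-0.7, -0.2, 0.9]
gripper_width: 0.323
finger_force: 0.0
```

```bash
python3 plan.py -m; python3 - <<'E'
from rig import r,eyes
import cv2,pickle
d={n:eyes.snapshot(n) for n in("top","scene")};pickle.dump(d,open("s4.pkl","wb"))
a=d["top"]["image"][225:315,290:380,::-1];b=d["scene"]["image"][210:270,320:380,::-1]
cv2.imwrite("pics/se.png",cv2.hconcat([cv2.resize(i,(400,400),interpolation=cv2.INTER_CUBIC) for i in(a,b)]))
E
```

```text
meas [-190.45    1.79  149.96] cmd [-190.45    1.79  149.96] F case [-0.68 -0.14  0.92] t 18.8
```

View pics/se.png

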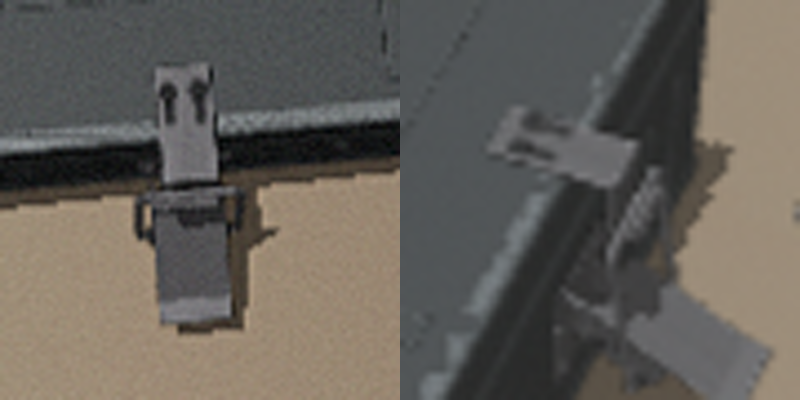

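In the top view (left) the bar lies in the groove behind the nose (row ~192, nose at 195–207). The lever tip is at (194,320) there and at (772,350) in the scene view.

```bash
python3 - <<'E'
import pickle,subprocess; from h import *
d=pickle.load(open("s4.pkl","rb"));T,S=d["top"],d["scene"]
c=np.array([.5927,-.0953]);a=.0957;X=np.array([np.cos(a),np.sin(a)]);Y=np.array([-X[1],X[0]])
loc=lambda p:np.round(1e3*np.array([(p[:2]-c)@X,(p[:2]-c)@Y,p[2]]),1)
t=lambda x,y:(290+x/4.444,225+y/4.444);s=lambda x,y:(320+(x-400)/6.667,210+y/6.667)
p,e=tri(T,t(231,318),S,s(773,350));print(loc(p),e)
for th in(1.,1.1,1.2,1.25): print(th,-69-12*np.cos(th)-48*np.sin(th),66+12*np.sin(th)-48*np.cos(th))
w=["-165 1 85 0.55 4"]
for i,th in enumerate(np.r_[1.25,np.arange(1.1,.05,-.15)]):
    tau=.5+.25*(1.25-th)/1.2; px=-69-9*np.cos(th)-38*np.sin(th); pz=66+9*np.sin(th)-38*np.cos(th)
    off=8+(6 if i==0 else 0)   # tips 8 ahead of TCP
    w.append(f"{px-off*np.sin(tau):.1f} 1 {pz+off*np.cos(tau):.1f} {tau:.2f} {4 if i==0 else 3}")
print(w);print(subprocess.run(["python3","plan.py","-m","1",*w],capture_output=True,text=True))
E
```

```text
[-118.3  -14.1   51.6] 0.0004324641552288633
1.0 -115.8742349411967 50.163141136024045
1.1 -117.22110674005583 54.92187449230951
1.2 -118.08616918014695 59.79129681672637
1.25 -118.33513007781136 62.252342037294135
['-165 1 85 0.55 4', '-114.6 1 74.8 0.50 4', '-111.0 1 63.7 0.53 3', '-109.4 1 58.0 0.56 3', '-107.0 1 52.6 0.59 3', '-103.8 1 47.7 0.62 3', '-100.0 1 43.3 0.66 3', '-95.6 1 39.6 0.69 3', '-90.6 1 36.6 0.72 3', '-85.3 1 34.4 0.75 3']
CompletedProcess(args=['python3', 'plan.py', '-m', '1', '-165 1 85 0.55 4', '-114.6 1 74.8 0.50 4', '-111.0 1 63.7 0.53 3', '-109.4 1 58.0 0.56 3', '-107.0 1 52.6 0.59 3', '-103.8 1 47.7 0.62 3', '-100.0 1 43.3 0.66 3', '-95.6 1 39.6 0.69 3', '-90.6 1 36.6 0.72 3', '-85.3 1 34.4 0.75 3'], returncode=0, stdout='meas [-192.7     2.16  147.49] cmd [-192.7     2.16  147.49] F case [-0.54 -0.14  0.12] t 18.9\n-0.0046 0.001 0.0568 -0.002 0.085 -0.005 1; -0.0054 0.001 0.0567 -0.002 0.086 -0.005 1; -0.0061 0.001 0.0566 -0.001 0.085 -0.005 1; -0.0068 0.001 0.0566 -0.002 0.086 -0.005 1; 0.0314 0 0.0292 0 -0.083 0 1; 0.0317 0 0.0288 0 -0.084 0 1; 0.0321 0 0.0284 0 -0.083 0 1; 0.0324 0 0.028 0 -0.084 0 1; -0.0024 0 0.0127 0 0.067 0 1; -0.0025 0 0.0127 0 0.067 0 1\n-0.0027 0 0.0127 0 0.066 0 1; -0.0017 0 0.0064 0 0.067 0 1; -0.0017 0 0.0064 0 0.067 0 1; -0.0018 0 0.0063 0 0.066 0 1; -0.0009 0 0.0065 0 0.067 0 1; -0.001 0 0.0065 0 0.067 0 1; -0.0011 0 0.0065 0 0.066 0 1; -0.0001 0 0.0065 0 0.067 0 1; -0.0001 0 0.0065 0 0.067 0 1; -0.0002 0 0.0065 0 0.066 0 1\n0.0006 0 0.0064 0 0.089 0 1; 0.0005 0 0.0064 0 0.089 0 1; 0.0004 0 0.0065 0 0.089 0 1; 0.0014 0 0.0062 0 0.067 0 1; 0.0013 0 0.0063 0 0.066 0 1; 0.0012 0 0.0063 0 0.067 0 1; 0.0022 0 0.0061 0 0.067 0 1; 0.0021 0 0.0061 0 0.066 0 1; 0.002 0 0.0061 0 0.067 0 1; 0.0028 0 0.0057 0 0.067 0 1\n0.0028 0 0.0058 0 0.066 0 1; 0.0027 0 0.0058 0 0.067 0 1\n', stderr='')
```

>>> jog_arm:
  series: "-0.005 0.001 0.057 0 0.085 -0.005 1; -0.005 0.001 0.057 0 0.085 -0.005 1; -0.006 0.001 0.057 0 0.085 -0.005 1; -0.007 0.001 0.057 0 0.085 -0.005 1; 0.031 0 0.029 0 -0.083 0 1; 0.032 0 0.029 0 -0.083 0 1; 0.032 0 0.028 0 -0.083 0 1; 0.032 0 0.028 0 -0.083 0 1; 0 0 0 0 0 0 1; 0 0 0 0 0 0 1"

```text
time_s: 19.9
ee_pos: [0.4818, -0.1051, 0.0771]
tool_rot: [3.141, -0.501, 0.102]
contact_force: [0.1, -0.5, -0.4]
gripper_width: 0.002
finger_force: 0.0
```

>>> jog_arm:
  series: "-0.0025 0 0.0125 0 0.067 0 1; -0.0025 0 0.0125 0 0.067 0 1; -0.0025 0 0.0125 0 0.067 0 1; 0 0 0 0 0 0 1"

```text
time_s: 20.3
ee_pos: [0.4842, -0.105, 0.0655]
tool_rot: [-3.141, -0.531, 0.099]
contact_force: [0.2, -0.2, 0.6]
gripper_width: 0.009
finger_force: 0.1
```

```bash
python3 plan.py -m; python3 -c "
from rig import r;o=r.get_obs();print(o['gripper_width'],o['tool_rot'])"
```

```text
meas [-108.88    0.69   65.52] cmd [-108.88    0.69   65.52] F case [ 0.15 -0.21  0.57] t 20.3
0.009425928698395383 [-3.14127976 -0.53083267  0.09900116]
```

>>> jog_arm:
  series: "-0.003 0 0.007 0 0.067 0 1; -0.003 0 0.007 0 0.067 0 1; -0.003 0 0.007 0 0.067 0 1; -0.001 0 0.0065 0 0.067 0 1; -0.001 0 0.0065 0 0.067 0 1; 0 0 0 0 0 0 1"

```text
time_s: 20.9
ee_pos: [0.4876, -0.1051, 0.0561]
tool_rot: [3.141, -0.583, 0.1]
contact_force: [-2.1, 0.8, 5.5]
gripper_width: 0.003
finger_force: 2.3
```

>>> jog_arm:
  series: "-0.001 0 0.0065 0 0.067 0 1; 0 0 0.0065 0 0.067 0 1; 0 0 0 0 0 0 1"

```text
time_s: 21.2
ee_pos: [0.4893, -0.1049, 0.0524]
tool_rot: [3.141, -0.602, 0.1]
contact_force: [-2.4, 0.2, 4.6]
gripper_width: 0.002
finger_force: 2.7
```

```bash
python3 plan.py -m
```

```text
meas [-103.89    0.35   52.44] cmd [-103.89    0.35   52.44] F case [-2.4   0.48  4.56] t 21.2
```

```bash
python3 - <<'E'
import subprocess,numpy as np
w=[]
for th in np.arange(.65,-.06,-.1):
    tau=.6+.2*(.74-th)/.74; px=-69-9*np.cos(th)-36*np.sin(th); pz=66+9*np.sin(th)-36*np.cos(th)
    w.append(f"{px-8*np.sin(tau):.1f} 0.5 {pz+8*np.cos(tau):.1f} {tau:.2f} 2")
print(w);print(subprocess.run(["python3","plan.py","-m","1",*w],capture_output=True,text=True).stdout)
E
```

```text
['-102.6 0.5 49.3 0.62 2', '-100.3 0.5 46.4 0.65 2', '-97.8 0.5 43.7 0.68 2', '-95.0 0.5 41.4 0.71 2', '-92.0 0.5 39.3 0.73 2', '-88.8 0.5 37.6 0.76 2', '-85.5 0.5 36.1 0.79 2', '-82.0 0.5 35.1 0.81 2']
meas [-103.89    0.35   52.44] cmd [-103.89    0.35   52.44] F case [-2.4   0.48  4.56] t 21.2
-0.0012 -0.0002 0.0055 -0.005 0.059 0.012 1; -0.0012 -0.0003 0.0055 -0.006 0.059 0.013 1; 0.0003 0 0.0062 0 0.1 0 1; 0.0002 0 0.0062 0 0.1 0 1; 0.0006 0 0.0061 0 0.1 0 1; 0.0005 0 0.0061 0 0.1 0 1; 0.0012 0 0.0059 0 0.1 0 1; 0.0011 0 0.0059 0 0.1 0 1; 0.0015 0 0.0059 0 0.067 0 1; 0.0015 0 0.006 0 0.066 0 1
0.0021 0 0.0057 0 0.1 0 1; 0.002 0 0.0056 0 0.1 0 1; 0.0023 0 0.0056 0 0.1 0 1; 0.0021 0 0.0057 0 0.1 0 1; 0.0029 0 0.0053 0 0.067 0 1; 0.0029 0 0.0053 0.001 0.066 0 1
```

>>> jog_arm:
  series: "-0.001 0 0.0055 0 0.06 0.01 1; -0.001 0 0.0055 0 0.06 0.01 1; 0 0 0.006 0 0.1 0 1; 0 0 0.006 0 0.1 0 1; 0 0 0 0 0 0 1; 0 0 0 0 0 0 1"

```text
time_s: 21.8
ee_pos: [0.4925, -0.1044, 0.0462]
tool_rot: [-3.14, -0.649, 0.097]
contact_force: [-1.6, -0.8, 1.5]
gripper_width: 0.005
finger_force: 1.3
```

>>> jog_arm:
  series: "0.0005 0 0.006 0 0.1 0 1; 0.0005 0 0.006 0 0.1 0 1; 0 0 0 0 0 0 1"

```text
time_s: 22.1
ee_pos: [0.4946, -0.1039, 0.0432]
tool_rot: [-3.139, -0.679, 0.096]
contact_force: [-1.6, -1.2, 0.3]
gripper_width: 0.002
finger_force: 0.8
```

```bash
python3 plan.py -m
```

```text
meas [-98.46   0.83  43.2 ] cmd [-98.46   0.83  43.2 ] F case [-1.71 -1.04  0.34] t 22.1
```

```bash
python3 - <<'E'
from rig import r,eyes
import cv2,pickle
d={n:eyes.snapshot(n) for n in("top","scene")};pickle.dump(d,open("s5.pkl","wb"))
a=d["top"]["image"][225:315,290:380,::-1];b=d["scene"]["image"][210:270,320:380,::-1]
cv2.imwrite("pics/sf.png",cv2.hconcat([cv2.resize(i,(400,400),interpolation=cv2.INTER_CUBIC) for i in(a,b)]))
E
```

```text
(no output)
```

View pics/sf.png

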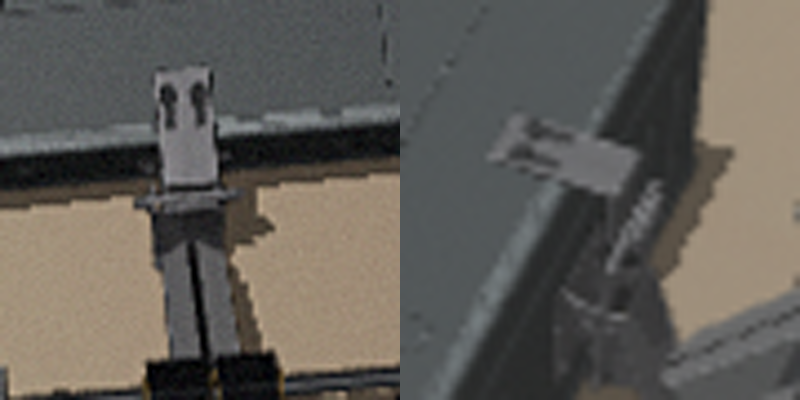

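The bar still lies between the plate (row 188) and the nose (rows 200–210), with its ends at (140,203) and (235,193). I'll keep pressing the lever home.

>>> jog_arm:
  series: "0.001 0 0.006 0 0.1 0 1; 0.001 0 0.006 0 0.1 0 1; 0.0015 0 0.006 0 0.067 0 1; 0.0015 0 0.006 0 0.067 0 1; 0 0 0 0 0 0 1"

```text
time_s: 22.7
ee_pos: [0.5007, -0.1031, 0.0389]
tool_rot: [-3.139, -0.729, 0.096]
contact_force: [-0.2, 1.1, -1.2]
gripper_width: 0.006
finger_force: 0.0
```

>>> jog_arm:
  series: "0.002 0 0.0055 0 0.1 0 1; 0.002 0 0.0055 0 0.1 0 1; 0 0 0 0 0 0 1"

```text
time_s: 23.0
ee_pos: [0.5031, -0.103, 0.0369]
tool_rot: [-3.14, -0.758, 0.096]
contact_force: [-7.3, -1.8, 2.7]
gripper_width: 0.007
finger_force: 4.0
```

```bash
python3 plan.py -m
```

```text
meas [-89.95   0.85  36.87] cmd [-89.95   0.85  36.87] F case [-7.48 -1.06  2.66] t 23.0
```

>>> jog_arm:
  series: "-0.005 0 -0.03 0 0 0 1; 0 0 -0.08 0 0 0 1; 0 0 -0.1 0 0 0 1; 0 0 -0.1 0 0 0 1; 0 0 0 0 0 0 1; 0 0 0 0 0 0 1"

```text
time_s: 23.6
ee_pos: [0.4541, -0.1171, 0.1055]
tool_rot: [-3.135, -0.752, 0.097]
contact_force: [-0.8, 0.2, -0.5]
gripper_width: 0.003
finger_force: 0.0
```

```bash
python3 - <<'E'
from rig import r,eyes
import cv2,pickle
d={n:eyes.snapshot(n) for n in("top","scene")};pickle.dump(d,open("s6.pkl","wb"))
a=d["top"]["image"][225:315,290:380,::-1];b=d["scene"]["image"][210:290,310:390,::-1]
cv2.imwrite("pics/sg.png",cv2.hconcat([cv2.resize(i,(400,400),interpolation=cv2.INTER_CUBIC) for i in(a,b)]))
E
```

```text
(no output)
```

View pics/sg.png

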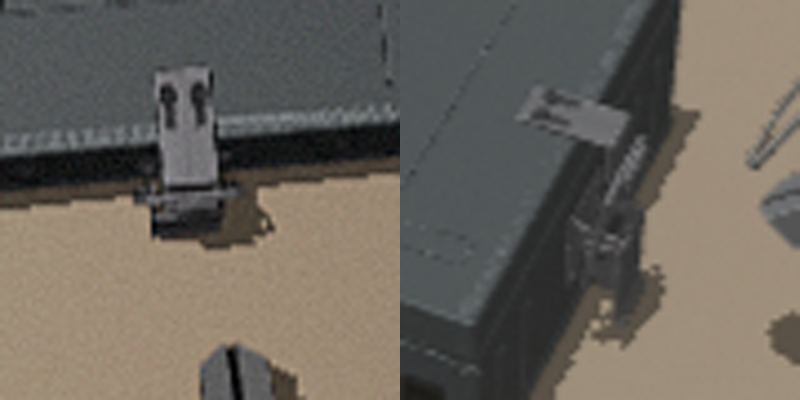

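The lever hangs flat (top view rows 215–235), the bar sits behind the nose (row ~192), and the gripper is clear. Handing in.

```bash
python3 -c "
from rig import r;print(r.sign_off())"
```

```text
the job is handed in; nothing more can be done
None
```

The job is handed in, but no verdict came back: in the last pictures the lid is shut, the bail's bar lies behind the keeper's nose and the lever stays flat by itself, though the pull on the keeper (8 N while latching, 12 N at the end) was not measured, and the lever force fell off earlier than I expected on the way down.

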